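Lock a glass-working rod in its swing clamp

ROBOT

A 6-joint arm with a two-finger parallel gripper is mounted at the origin on the work surface. World frame = base frame: x ahead of the robot, y to its left, z up, the work surface at z = 0. Lengths are in m, angles in rad, forces in N, time in s.
With the tool pointing down it reaches from about 0.425 to 0.95 m from the base axis. Payload 3.5 kg.
Tool frame: the origin (TCP) lies midway between the tips of the shut fingers; the grasp point (between the pads) lies 19 mm behind it; x points along the fingers, z is the direction in which the jaws open and shut, and the axes are right-handed (so a half turn about x gives the same grasp; the last joint's range is limited). The gripper opens to 85 mm and grips with 20 to 120 N. Pads are 22 mm wide; open, the fingers measure 114 mm over their backs; the gripper's body (76 mm by 85 mm) begins 54 mm behind the grasp point. The pads swing forward as they close: fully open they stand 13 mm farther back than shut.
Start: joints at [-1.294, 0.286, 1.577, -0, 1.279, -0.15], TCP at [0.279, -0.614, 0.231] pointing down, gripper open.
Joint ranges: [-2.77, 2.77], [-0.9, 2.22], [0.21, 2.48], [-1.53, 4.67], [0.24, 2.81], [-2.84, 2.84]. Speed limits (rad/s): [2.79, 2.79, 3.14, 3.14, 3.14, 3.14].

INTERFACE

Orientations are given as a unit quaternion [x, y, z, w].
In Python, from plant import readout, eyes, ctrl gives the robot as it stands.
- The arm moves only by the tool move_arm, never from a script. Its argument "commands" is a list of rows, each a list of 7 numbers: the turn, a rotation vector about the world's x, y, z in rad, then the shift along the world's x, y, z in mm, then the closure in counts, from 0 (fully open) to 255 (shut). A call has 1 to 12 rows; each row is the pose to reach, as a shift and turn from the pose measured when the call began; what a row does not reach only later rows make up. A row lasts 1/10 s, in which the tool goes at most 50 mm and 8.59 degrees, less where a joint would pass 70% of its speed; a pose out of reach is approached as far as the arm can. A call with a gripper value outside its range is refused whole. The fingers move at their own pace and stop on an object; "newtons" is the grip in N (left out, the last holds). Time passes only in rows, so rows that repeat a pose let the fingers close. It gives the time, the measured TCP pose, the force and the opening at its end, in the units of the state.
- readout.get_state(): the state, without advancing time (a new reading comes with each control period).
- eyes.read_camera(name): name is "scene" or "top" or "wrist"; returns a dict with "color" (480x640x3 uint8, red, green, blue), "depth" (480x640 float32, m along the optical axis (not along the pixel's ray), 0 where there is no reading), "K" (3x3 intrinsics, pixels), "dist" ([k1, k2, p1, p2, k3] as OpenCV has them; the pictures are not rectified), "eye" and "attitude" of the camera in the world. Camera axes: x right, y down, z forward; pixel columns grow to the right and rows downward; lengths in m; the calibration is good to about 2 mm. A picture is of the moment at which its call begins.
- ctrl.sign_off(): hands the job in, once; it reports no verdict.
The state is a dict: "time": time; "qpos": joint angles; "dq": joint speeds; "joint_efforts": joint torques, N m; "eef_pos": TCP position; "tcp_rot": TCP orientation; "contact_force": force on the tool from outside, world axes, zero at the start; "wrist_torque": the same for the moment, N m; "opening": opening from 0.0 (shut) to 1.0 (fully open).
Only numpy, scipy, OpenCV 4.12 (cv2) and the standard library are available. Lean on these libraries where they do the work, as an engineer would, in place of code of your own. Each camera call takes 0.05 s, during which the arm holds its last target.

TASK

The glass tree on its steel rod lies in the clamp stand. With a finger, push the swing strap round over the rod until it is fully home against the stud, and then push the cam lever down flat to lock it. Leave the rod lying in its rests, and do not disturb the other things on the bench.

Things in the scene. Friction and masses are not known exactly. Their poses are not given: they have to be found in the camera images.
- clamp: Clamp stand bolted to the bench: grey base plate 170 x 160 mm (x, y), 12 mm thick. Origin: centre of its underside, on the bench; z up. In its frame two V rests at y = -55 and +55 mm carry the rod along y, the rod's axis being at x = 0 and 45 mm high. The upright pivot post of the strap is at x = +60, y = 0 mm; the slim stud (10 mm) that carries the cam lever is at x = -60, y = 0 mm.
- rod: Loose steel rod, 18 mm thick, 380 mm long, about 0.4 kg, with a wooden sleeve (24 mm) near its +y end and a 105 mm long amber glass tree (37 mm at most) on its -y end. It lies in the V rests; origin on its axis, about over the middle of the stand (the rod may lie shifted up to 20 mm along y); the rod runs from 150 mm to the -y side of its origin to 230 mm to the +y side, the tree beyond that to -253 mm. Its top is 54 mm above the bench.
- strap (a joint): Angle (rad) of the steel strap about the vertical pivot post. 0 = home: the strap points along the stand's -x, across the rod, the stud in its notch (a hard stop). It grows to 1.7 as the strap swings open towards the stand's +y side (1.57: it points along +y). At angle a it points along (-cos a, sin a) in the stand's x, y. The hinge is stiff, the strap stays where it is left: about 0.12 N m moves it (2 N at 65 mm from the pivot).
- strap_pivot (a point): Point on the strap's vertical pivot axis, 66 mm above the bench. From it the strap, 28 mm wide, reaches 140 mm; its flat plate lies 58 to 66 mm above the bench. An upright flange, 5 mm thick, stands on the plate's trailing edge (the side away from the stud, which must be pushed to close it), from 25 to 95 mm from the pivot, and up to 94 mm above the bench. The flange's outer face is 14 mm from the strap's centre line, towards (sin a, cos a) in the stand's x, y.
- flange_mid (a point): The place to push the strap: on the outer (trailing) face of the flange, 65 mm from the pivot axis, 80 mm above the bench; moves with the strap. Push along the strap's swing.
- lever (a joint): Angle (rad) of the cam lever above level. 0 = flat down, locked (a hard stop), the handle pointing along the stand's -x; up to 1.25 raised. It turns about a level axis along the stand's y through point lever_pivot, so at angle b the handle points along -cos b in x and +sin b in z. Stiff, it stays where it is left: about 0.3 N m moves it (3 to 4 N at the pad).
- lever_pivot (a point): Point on the cam lever's turning axis, on top of the stud, 82 mm above the bench. The lever reaches 120 mm from it; the last 45 mm is a pale wooden grip 24 mm wide and 12 mm thick, the bar before it 14 mm wide and 10 mm thick.
- lever_pad (a point): The place to push the lever: middle of the upper face of the wooden grip, 95 mm from the pivot and 6 mm above the lever's centre line; moves with the lever. With the lever flat it is 88 mm above the bench.
- frit_jar_a: Bystander: small glass jar with a steel cap, 52 mm across, 62 mm high, by the stand's far (+x), -y corner. Origin: centre of its underside.
- frit_jar_b: Bystander: a like jar, 52 mm across, 62 mm high, by the stand's near (-x), +y corner. Origin: centre of its underside.
- wax_puck: Bystander: yellow wax disc, 60 mm across, 22 mm high, by the stand's near (-x), -y corner. Origin: centre of its underside.
- cherry_block: Bystander: wooden shaping block, a round cup 76 mm across and 45 mm high, with a 110 mm handle along its -x. Origin: centre of the cup's underside.
- jacks: Bystander: steel jacks (long two-bladed tongs) lying flat, 230 x 56 mm, 12 mm high. Origin: under the middle.
- paddle: Bystander: black flat paddle, 110 x 65 mm, with a 120 mm wooden handle, 18 mm high at most. Origin: where blade and handle meet.
- tumbler: Bystander: tall black drinking tumbler with lid, 84 mm across, 170 mm high. Origin: centre of its underside.

How it is judged:
By the outcome, as a careful person would: the job done as asked, in the order asked, and still so for the second after the job is handed in, with the robot touching nothing.
It also fails if it takes over 51 s, if anything falls off the work surface, if the arm or the gripper's body presses on something with over 40 N, if the wrist force passes 120 N, or if a joint passes its speed limit or range.

## Working session

There is one attempt and no reset: what is moved stays moved. The work goes in short steps, Python scripts to look and compute and a tool call to move; the robot and the scene stay as the last step left them, time stands still between calls to the robot, and variables do not carry over. Pictures are saved under pics/ and viewed, and the job is handed in when it is done.

Besides the shell and the picture viewer there is one more tool, called after ">>>" in YAML: its name, and indented under it one key for each argument. move_arm: Moves the arm, as the interface text tells. Its arguments: {"type":"object","properties":{"commands":{"type":"array"},"newtons":{"type":"number"}},"required":["commands"]}

```bash
mkdir -p pics; ls; python3 - <<'E'
from plant import readout, eyes
import cv2
print(readout.get_state())
for n in ("scene","top"):
    c=eyes.read_camera(n)
    cv2.imwrite(f"pics/{n}0.png",c["color"][:,:,::-1])
    import pickle; pickle.dump(c,open(f"{n}0.pkl","wb"))
    print(n,c["K"],c["dist"],c["eye"],c["attitude"])
E
```

```text
pics
{'time': 0.0, 'qpos': array([-1.29398827e+00,  2.87161017e-01,  1.57817518e+00,  2.75810441e-05,
        1.27857224e+00, -1.49991946e-01]), 'dq': array([-0.00094921,  0.00024601, -0.00036428, -0.00111417,  0.00051354,
        0.00096125]), 'joint_efforts': array([ 1.08120330e-03, -4.05976546e+01, -2.92626590e+01, -8.06388880e-05,
        5.70257631e-03,  2.88924404e-06]), 'eef_pos': array([ 0.27928176, -0.61380126,  0.22995125]), 'tcp_rot': array([ 0.38331647,  0.59515662, -0.38222027,  0.59394002]), 'contact_force': array([ 0.60381045, -0.14976457,  0.17735084]), 'wrist_torque': array([-0.04177034,  0.01160387, -0.05115211]), 'opening': 0.996975434554512}
scene [[617.49093908   0.         318.08460503]
 [  0.         617.49093908 239.76735381]
 [  0.           0.           1.        ]] [-0.09905037  0.          0.          0.          0.        ] [ 1.62019869 -0.62363062  0.90481987] [ 0.75494036  0.45939035 -0.2428146  -0.40008328]
top [[595.22364055   0.         313.69925466]
 [  0.         595.22364055 239.64563267]
 [  0.           0.           1.        ]] [-0.05942656  0.          0.          0.          0.        ] [ 0.26310645 -0.0438808   1.70440912] [-0.7023594   0.7073241  -0.05852636  0.05439262]
```

View pics/scene0.png

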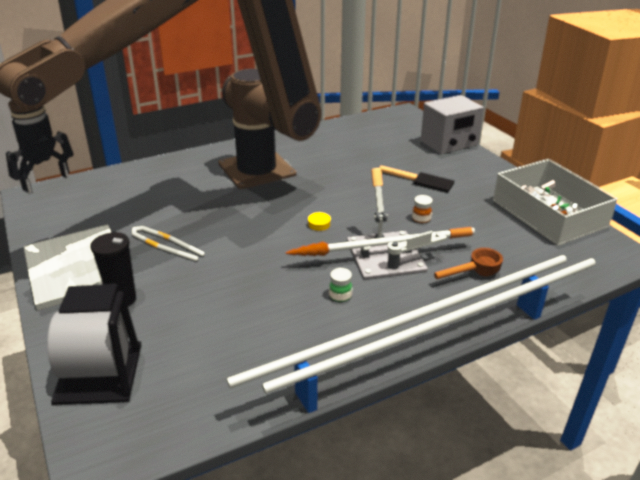

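View pics/top0.png

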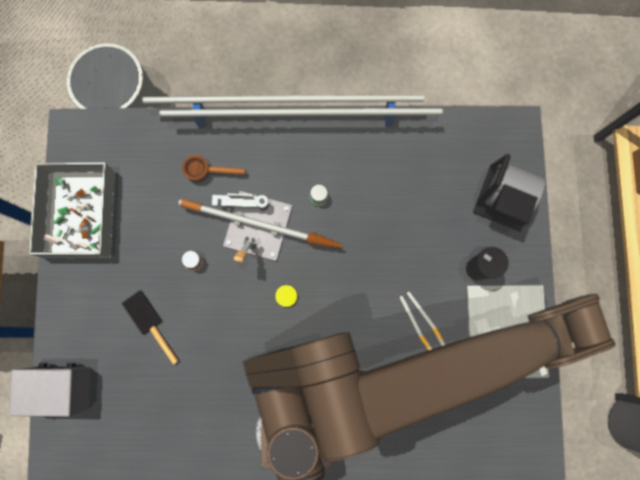

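The scene view shows the stand at about (385,250) px with its lever raised. In the top view the stand is near (257,228), the strap lies open along +y at (240,200), and the lever is near (245,250). I'll enlarge both.

```bash
cat > h.py <<'E'
import numpy as np,cv2,pickle
from scipy.spatial.transform import Rotation as R
def proj(c,P):
    Rm=R.from_quat(c["attitude"]).as_matrix(); Pc=(np.atleast_2d(P)-c["eye"])@Rm
    return cv2.projectPoints(Pc,np.zeros(3),np.zeros(3),c["K"],c["dist"])[0].reshape(-1,2)
def pix(c,u,v,z):
    n=cv2.undistortPoints(np.array([[[u,v]]],float),c["K"],c["dist"]).ravel()
    d=R.from_quat(c["attitude"]).apply([n[0],n[1],1]); e=np.array(c["eye"])
    return e+d*(z-e[2])/d[2]
def crop(c,x0,y0,w,h,s,name):
    im=c["color"][y0:y0+h,x0:x0+w,::-1]
    cv2.imwrite(name,cv2.resize(im,None,fx=s,fy=s,interpolation=cv2.INTER_CUBIC))
E
python3 - <<'E'
from h import *
t=pickle.load(open("top0.pkl","rb"));s=pickle.load(open("scene0.pkl","rb"))
crop(t,170,180,180,100,4.4,"pics/t1.png".replace("t1","topc")) 
crop(s,280,160,200,140,4,"pics/scenec.png")
E
```

```text
(no output)
```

View pics/topc.png

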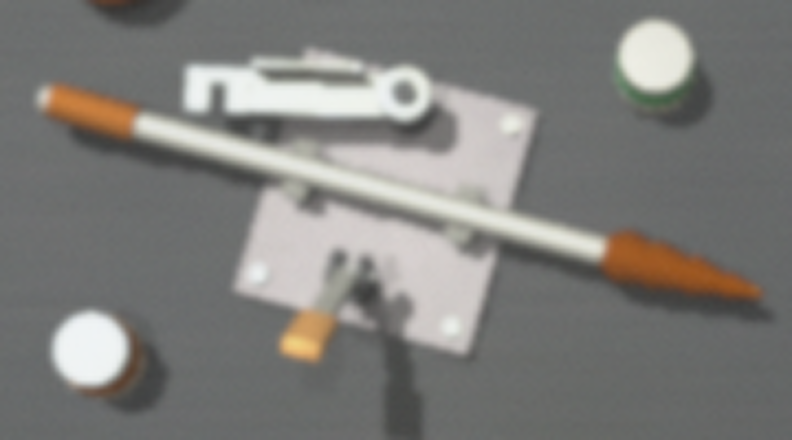

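View pics/scenec.png

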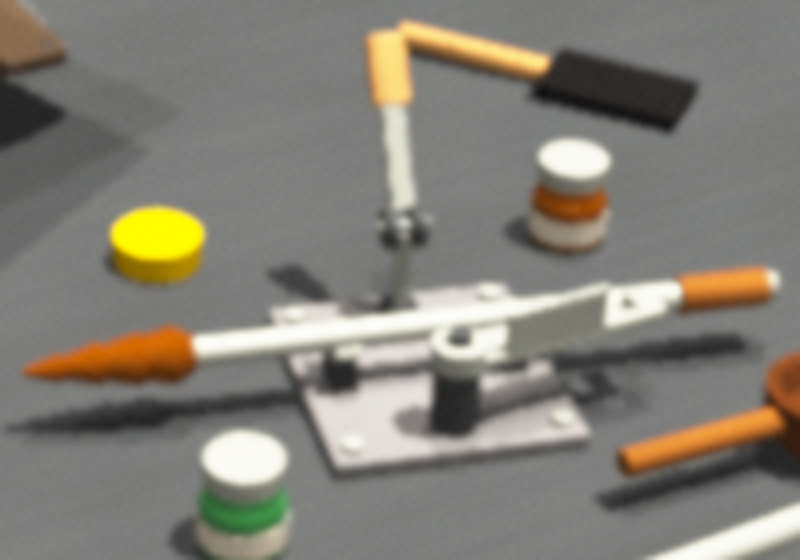

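```bash
cat > fit.py <<'E'
from h import *
from scipy.optimize import least_squares
t=pickle.load(open("top0.pkl","rb"));s=pickle.load(open("scene0.pkl","rb"))
T=lambda U,V:((U+.5)/4.4-.5+170,(V+.5)/4.4-.5+180)
S=lambda U,V:((U+.5)/4-.5+280,(V+.5)/4-.5+160)
def W(p,L):
    c,n=np.cos(p[2]),np.sin(p[2]); L=np.atleast_2d(L).astype(float)
    return np.c_[p[0]+c*L[:,0]-n*L[:,1],p[1]+n*L[:,0]+c*L[:,1],L[:,2]]
def st(a,r,o,z): # r along, o toward trailing
    return [.06-r*np.cos(a)+o*np.sin(a), r*np.sin(a)+o*np.cos(a), z]
def lv(b,r,o,y=0): return [-.06-r*np.cos(b)-0*o+o*(-0) + o*np.sin(b)*-0 + (o*np.sin(b)*1 if 0 else o*np.sin(b)), y, .082+r*np.sin(b)+o*np.cos(b)]
obs=[]
for U,V,x,y in [(538,110,.085,-.08),(235,290,-.085,.08),(470,355,-.085,-.08)]: obs.append((t,T(U,V),lambda p,x=x,y=y:[x,y,.012]))
for U,V,x,y in [(272,312,-.085,-.08),(340,472,.085,-.08),(590,435,.085,.08)]: obs.append((s,S(U,V),lambda p,x=x,y=y:[x,y,.012]))
obs.append((t,T(405,93),lambda p:[.06,0,.066]))
obs.append((t,T(187,90),lambda p:st(p[3],.14,0,.066)))
obs.append((t,T(303,350),lambda p:lv(p[4],.12,0)))
obs.append((s,S(387,36),lambda p:lv(p[4],.12,0)))
obs.append((s,S(403,225),lambda p:[-.06,0,.082]))
obs.append((s,S(607,288),lambda p:st(p[3],.095,.012,.094)))
if __name__=="__main__":
    f=lambda p:np.ravel([proj(c,W(p,g(p)))[0]-np.array(m) for c,m,g in obs])
    r=least_squares(f,[.6,.1,-.2,1.4,1.0],loss="soft_l1")
    print(r.x.round(4)); print(f(r.x).reshape(-1,2).round(1))
    p=r.x; np.save("p.npy",p)
    a,b=p[3],p[4]
    for n,L in dict(pivot=[.06,0,.066],fl=st(a,.065,.014,.08),fl_home=st(0,.065,.014,.08),tip=st(a,.14,0,.066),lp=[-.06,0,.082],pad=lv(b,.095,.006),pad0=lv(0,.095,.006)).items(): print(n,W(p,L)[0].round(4))
E
python3 fit.py
```

```text
[ 0.581   0.107  -0.2742  1.3212  0.9862]
[[ 0.3 -0.6]
 [-0.3 -0.1]
 [-0.2 -0.3]
 [-0.9 -0.4]
 [-0.6 -1.1]
 [ 0.7 -0. ]
 [ 0.2  0.2]
 [ 0.2  0. ]
 [-0.2 -0.3]
 [-0.9  0. ]
 [ 0.4  0.2]
 [ 0.6 -0.5]]
pivot [0.6388 0.0907 0.066 ]
fl [0.6544 0.1553 0.08  ]
fl_home [0.58   0.1218 0.08  ]
tip [0.6422 0.2307 0.066 ]
lp [0.5233 0.1232 0.082 ]
pad [0.4776 0.1361 0.1645]
pad0 [0.4318 0.1489 0.088 ]
```

```bash
python3 - <<'E'
from h import *
from plant import readout
s=readout.get_state(); M=R.from_quat(s["tcp_rot"]).as_matrix(); print(M.round(3))
print("jaw az",np.degrees(np.arctan2(M[1,2],M[0,2])), "q1 deg",np.degrees(s["qpos"][0]))
t=pickle.load(open("top0.pkl","rb"))
print("jar b",pix(t,191,258,.06),"jar a",pix(t,319,192,.06),"tumbler",pix(t,490,262,.17),"block",pix(t,196,167,.045))
E
```

```text
[[-0.001  0.91   0.414]
 [ 0.002  0.414 -0.91 ]
 [-1.     0.    -0.002]]
jaw az -65.5481853101716 q1 deg -74.14182382706524
jar b [0.47863379 0.28803581 0.06      ] jar a [ 0.66499174 -0.0705769   0.06      ] tumbler [ 0.44825572 -0.51412668  0.17      ] block [0.74531477 0.28359467 0.045     ]
```

>>> move_arm:
  commands:
    - [0, 0, 0, 0, 0, 40, 255]
    - [0, 0, -0.1, 40, 60, 40, 255]
    - [0, 0, -0.2, 60, 110, 40, 255]
    - [0, 0, -0.3, 80, 150, 40, 255]
    - [0, 0, -0.4, 100, 190, 40, 255]
    - [0, 0, -0.45, 120, 230, 40, 255]
    - [0, 0, -0.45, 140, 270, 40, 255]
    - [0, 0, -0.45, 160, 310, 40, 255]
    - [0, 0, -0.45, 185, 355, 40, 255]
    - [0, 0, -0.45, 205, 395, 40, 255]
    - [0, 0, -0.45, 230, 440, 40, 255]
    - [0, 0, -0.45, 250, 480, 40, 255]
  newtons: 40

```text
time: 1.3
eef_pos: [0.5297, -0.1317, 0.2697]
tcp_rot: [0.506, 0.495, -0.505, 0.494]
contact_force: [-0.2, 0.3, 0.3]
opening: -0.001
```

>>> move_arm:
  commands:
    - [0, 0, 0, 22, 40, 0, 255]
    - [0, 0, 0, 45, 80, 0, 255]
    - [0, 0, 0, 68, 120, 0, 255]
    - [0, 0, 0, 90, 160, 0, 255]
    - [0, 0, 0, 115, 205, 0, 255]
    - [0, 0, 0, 140, 250, 0, 255]
    - [0, 0, 0, 163, 287, 0, 255]
    - [0, 0, 0, 163, 287, -40, 255]
    - [0, 0, 0, 163, 287, -80, 255]
    - [0, 0, 0, 163, 287, -120, 255]
    - [0, 0, 0, 163, 287, -120, 255]

```text
time: 2.4
eef_pos: [0.6875, 0.1551, 0.1403]
tcp_rot: [-0.502, -0.499, 0.509, -0.49]
contact_force: [-1.0, -0.2, -1.0]
opening: -0.0
```

```bash
python3 - <<'E'
from h import *
from plant import readout, eyes
s=readout.get_state(); print(s["eef_pos"],s["time"])
for n in ("scene","wrist"):
    c=eyes.read_camera(n); pickle.dump(c,open(n+"1.pkl","wb"))
    if n=="scene": crop(c,280,120,240,180,3.3,"pics/scene1.png")
    else: cv2.imwrite("pics/wrist1.png",c["color"][:,:,::-1])
E
```

```text
[0.68751225 0.15512723 0.14032093] 2.4
```

View pics/scene1.png

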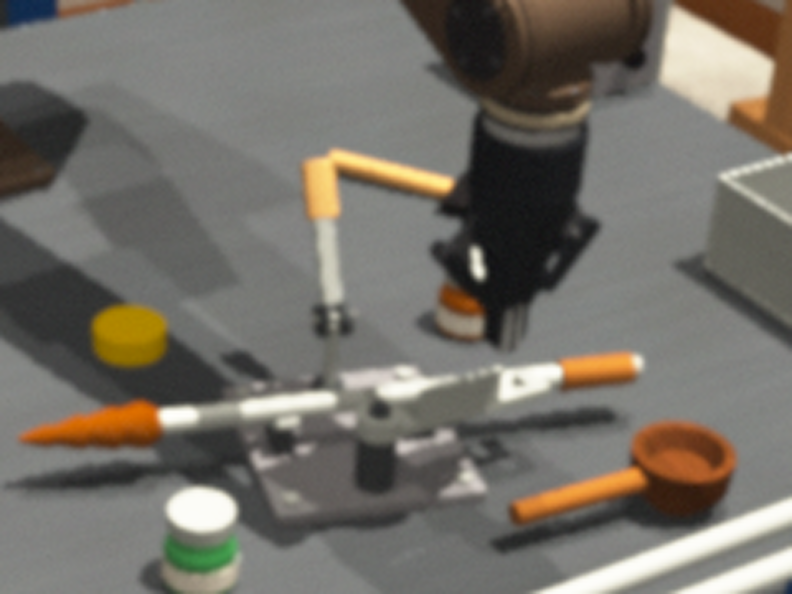

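View pics/wrist1.png

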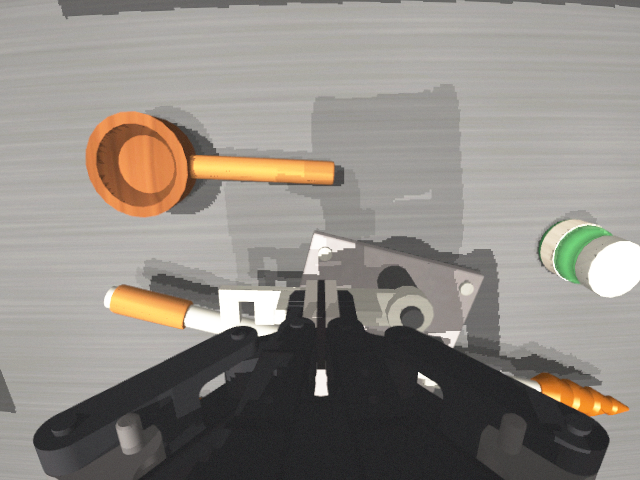

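```bash
python3 - <<'E'
from h import *
c=pickle.load(open("wrist1.pkl","rb"));d=c["depth"]
Rm=R.from_quat(c["attitude"])
T=np.array([.6875,.1551,.1403])
for u,v in [(60,435),(45,455),(120,400),(500,380),(230,340),(322,290),(297,300),(345,300),(322,380),(295,320),(600,440),(240,470),(400,440)]:
    z=d[v,u]; n=cv2.undistortPoints(np.array([[[u,v]]],float),c["K"],c["dist"]).ravel()
    P=Rm.apply([n[0]*z,n[1]*z,z])+c["eye"]; print(u,v,round(float(z),3),((P-T)*1000).round(0))
# strap check: outer face of flange etc. depth grid
E
```

```text
60 435 0.067 [16. 55. 95.]
45 455 0.063 [15. 55. 99.]
120 400 0.078 [15. 48. 83.]
500 380 0.085 [ 13. -47.  76.]
230 340 0.101 [15. 28. 58.]
322 290 0.14 [13. -1. 19.]
297 300 0.14 [ 9. 10. 20.]
345 300 0.139 [  9. -10.  21.]
322 380 0.329 [-157.    3. -128.]
295 320 0.111 [16.  8. 48.]
600 440 0.065 [ 13. -59.  96.]
240 470 0.052 [ 23.  13. 107.]
400 440 0.059 [ 22. -15. 101.]
```

>>> move_arm:
  commands:
    - [0, 0, 0, 3, 0, -35, 255]
    - [0, 0, 0, 3, 0, -66, 255]
    - [0, 0, 0, 3, 0, -66, 255]

```text
time: 2.8
eef_pos: [0.6938, 0.1549, 0.081]
tcp_rot: [-0.504, -0.496, 0.507, -0.492]
contact_force: [-0.6, -0.7, -1.0]
opening: 0.001
```

```bash
cat > plan.py <<'E'
from fit import *
from plant import readout
p=np.load("p.npy"); s=readout.get_state(); T=s["eef_pos"]; M=R.from_quat(s["tcp_rot"]).as_matrix()
az=np.arctan2(M[1,1],M[0,1]); print("T",T,"az",np.degrees(az),"F",s["contact_force"],"t",s["time"])
for a in [1.32,1.2,1.1,1,.9,.8,.7,.6,.5,.4,.3,.2,.1,.05,0,-.05]:
    w=W(p,st(a,.065,.025,.074))[0]; print(a,((w-T)*1000).round(0), "turn",round(np.pi/2-a+p[2]-az,2))
E
python3 plan.py
```

```text
T [0.69376894 0.15489967 0.08098094] az -1.3376081553633883 F [-0.60851199 -0.70241421 -0.95832949] t 2.8
1.32 [-28.   0.  -7.] turn -0.0
1.2 [-36.   3.  -7.] turn 0.12
1.1 [-43.   4.  -7.] turn 0.22
1 [-50.   5.  -7.] turn 0.32
0.9 [-57.   5.  -7.] turn 0.42
0.8 [-64.   5.  -7.] turn 0.52
0.7 [-71.   4.  -7.] turn 0.62
0.6 [-78.   2.  -7.] turn 0.72
0.5 [-84.  -1.  -7.] turn 0.82
0.4 [-90.  -4.  -7.] turn 0.92
0.3 [-96.  -8.  -7.] turn 1.02
0.2 [-101.  -12.   -7.] turn 1.12
0.1 [-106.  -17.   -7.] turn 1.22
0.05 [-109.  -20.   -7.] turn 1.27
0 [-111.  -23.   -7.] turn 1.32
-0.05 [-113.  -25.   -7.] turn 1.37
```

>>> move_arm:
  commands:
    - [0, 0, 0, -12, 0, -7, 255]
    - [0, 0, 0, -24, 0, -7, 255]
    - [0, 0, 0.06, -32, 2, -7, 255]
    - [0, 0, 0.12, -36, 3, -7, 255]
    - [0, 0, 0.22, -43, 4, -7, 255]
    - [0, 0, 0.32, -50, 5, -7, 255]
    - [0, 0, 0.42, -57, 5, -7, 255]
    - [0, 0, 0.52, -64, 5, -7, 255]
    - [0, 0, 0.62, -71, 4, -7, 255]
    - [0, 0, 0.72, -78, 2, -7, 255]
    - [0, 0, 0.82, -84, -1, -7, 255]
    - [0, 0, 0.82, -84, -1, -7, 255]

```text
time: 4.0
eef_pos: [0.6122, 0.1543, 0.0787]
tcp_rot: [0.266, 0.654, -0.268, 0.655]
contact_force: [0.9, 1.3, 0.7]
opening: -0.004
```

```bash
python3 plan.py; python3 - <<'E'
from h import *
from plant import eyes
c=eyes.read_camera("scene"); crop(c,280,120,240,180,3.3,"pics/scene2.png")
E
```

```text
T [0.61215699 0.15428313 0.07870926] az 45.63668984158785 F [0.92783879 1.31580807 0.73194213] t 4.0
1.32 [53.  1. -5.] turn -0.82
1.2 [45.  4. -5.] turn -0.7
1.1 [38.  5. -5.] turn -0.6
1 [32.  6. -5.] turn -0.5
0.9 [25.  6. -5.] turn -0.4
0.8 [18.  5. -5.] turn -0.3
0.7 [11.  4. -5.] turn -0.2
0.6 [ 4.  2. -5.] turn -0.1
0.5 [-2. -0. -5.] turn 0.0
0.4 [-9. -3. -5.] turn 0.1
0.3 [-14.  -7.  -5.] turn 0.2
0.2 [-20. -12.  -5.] turn 0.3
0.1 [-25. -17.  -5.] turn 0.4
0.05 [-27. -19.  -5.] turn 0.45
0 [-29. -22.  -5.] turn 0.5
-0.05 [-31. -25.  -5.] turn 0.55
```

View pics/scene2.png

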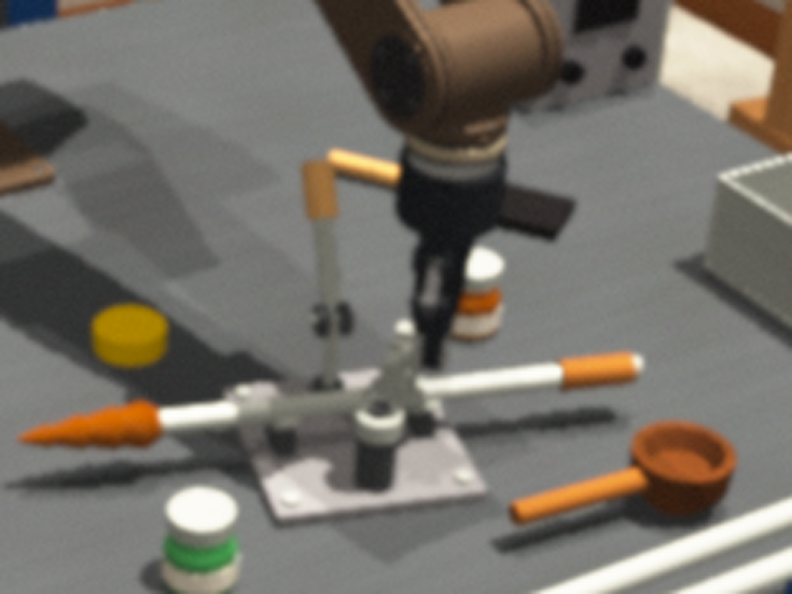

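The strap is about half closed, with the finger on the flange and the rod undisturbed. I'll keep pushing.

>>> move_arm:
  commands:
    - [0, 0, 0.1, -9, -3, -3, 255]
    - [0, 0, 0.2, -14, -7, -3, 255]
    - [0, 0, 0.3, -20, -12, -3, 255]
    - [0, 0, 0.4, -25, -17, -3, 255]
    - [0, 0, 0.45, -27, -20, -3, 255]
    - [0, 0, 0.5, -29, -22, -3, 255]
    - [0, 0, 0.5, -30, -24, -3, 255]
    - [0, 0, 0.5, -30, -25, -3, 255]
    - [0, 0, 0.5, -30, -25, -3, 255]

```text
time: 4.95
eef_pos: [0.5852, 0.1327, 0.0779]
tcp_rot: [0.101, 0.697, -0.097, 0.703]
contact_force: [3.7, 11.9, -1.2]
opening: 0.004
```

```bash
python3 plan.py; python3 - <<'E'
from h import *
from plant import eyes
c=eyes.read_camera("scene"); crop(c,320,180,150,110,5.3,"pics/scene3.png")
E
```

```text
T [0.58516011 0.13273053 0.07792927] az 73.9171613315742 F [ 3.67912202 11.86956278 -1.1701913 ] t 4.95
1.32 [80. 22. -4.] turn -1.31
1.2 [72. 25. -4.] turn -1.19
1.1 [65. 27. -4.] turn -1.09
1 [59. 27. -4.] turn -0.99
0.9 [52. 28. -4.] turn -0.89
0.8 [45. 27. -4.] turn -0.79
0.7 [38. 26. -4.] turn -0.69
0.6 [31. 24. -4.] turn -0.59
0.5 [25. 21. -4.] turn -0.49
0.4 [18. 18. -4.] turn -0.39
0.3 [13. 14. -4.] turn -0.29
0.2 [ 7. 10. -4.] turn -0.19
0.1 [ 2.  5. -4.] turn -0.09
0.05 [-0.  2. -4.] turn -0.04
0 [-2. -0. -4.] turn 0.01
-0.05 [-4. -3. -4.] turn 0.06
```

View pics/scene3.png

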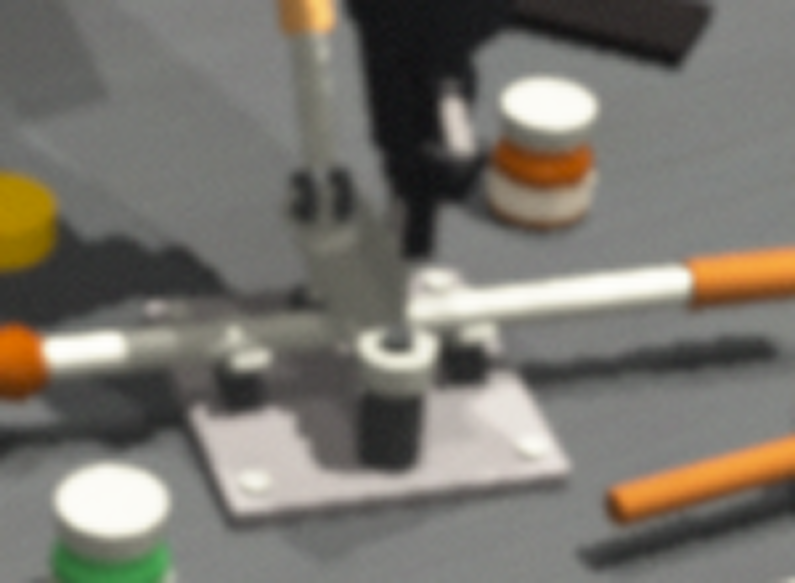

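>>> move_arm:
  commands:
    - [0, 0, 0, -1, -4, 0, 255]
    - [0, 0, 0, -2, -6, 0, 255]
    - [0, 0, 0, -2, -6, 0, 255]
    - [0, 0, 0, -2, -6, 0, 255]

```text
time: 5.4
eef_pos: [0.5853, 0.1327, 0.0787]
tcp_rot: [0.108, 0.695, -0.094, 0.705]
contact_force: [6.1, 18.9, -8.0]
opening: -0.001
```

Pressing harder gave no further motion (20 N), so the strap is at its hard stop. I'll back off and rise.

>>> move_arm:
  commands:
    - [0, 0, 0, 4, 14, 0, 255]
    - [0, 0, 0, 7, 28, 0, 255]
    - [0, 0, 0, 7, 28, 40, 255]
    - [0, 0, 0, 7, 28, 90, 255]
    - [0, 0, 0, 7, 28, 140, 255]
    - [0, 0, 0, 7, 28, 180, 255]
    - [0, 0, 0, 7, 28, 180, 255]

```text
time: 6.1
eef_pos: [0.5964, 0.1611, 0.2693]
tcp_rot: [0.109, 0.689, -0.093, 0.711]
contact_force: [-0.3, -0.8, 0.2]
opening: 0.001
```

```bash
cat > plan2.py <<'E'
from fit import *
from plant import readout
p=np.load("p.npy"); s=readout.get_state(); T=s["eef_pos"]; M=R.from_quat(s["tcp_rot"]).as_matrix()
az=np.arctan2(M[1,1],M[0,1]); print("T",T,"az",np.degrees(az),"F",s["contact_force"],"t",s["time"])
print("tool x",M[:,0].round(3))
def tc(b,g=0):
    L=np.array(lv(b,.095,.006+g)); L[0]+=.011; return ((W(p,L)[0]-T)*1000).round(0)
print("stand",tc(p[4],.03))
for b in [.986,.9,.8,.7,.6,.5,.4,.3,.2,.1,0,-.05]: print(b,tc(b))
E
python3 plan2.py; python3 - <<'E'
from h import *
from plant import eyes
c=eyes.read_camera("scene"); pickle.dump(c,open("scene4.pkl","wb")); crop(c,320,180,150,110,5.3,"pics/scene4.png")
c=eyes.read_camera("top"); crop(c,170,150,180,130,4.4,"pics/top4.png")
c=eyes.read_camera("wrist"); cv2.imwrite("pics/wrist4.png",c["color"][:,:,::-1])
E
```

```text
T [0.59640485 0.1610706  0.26931699] az 73.58132020085725 F [-0.26918802 -0.79536396  0.1667013 ] t 6.1
tool x [ 0.034  0.018 -0.999]
stand [-84. -35. -88.]
0.986 [-108.  -28. -105.]
0.9 [-115.  -26. -109.]
0.8 [-122.  -24. -115.]
0.7 [-129.  -22. -122.]
0.6 [-135.  -21. -129.]
0.5 [-140.  -19. -137.]
0.4 [-145.  -18. -145.]
0.3 [-148.  -17. -154.]
0.2 [-151.  -16. -163.]
0.1 [-153.  -15. -172.]
0 [-154.  -15. -181.]
-0.05 [-154.  -15. -186.]
```

View pics/scene4.png

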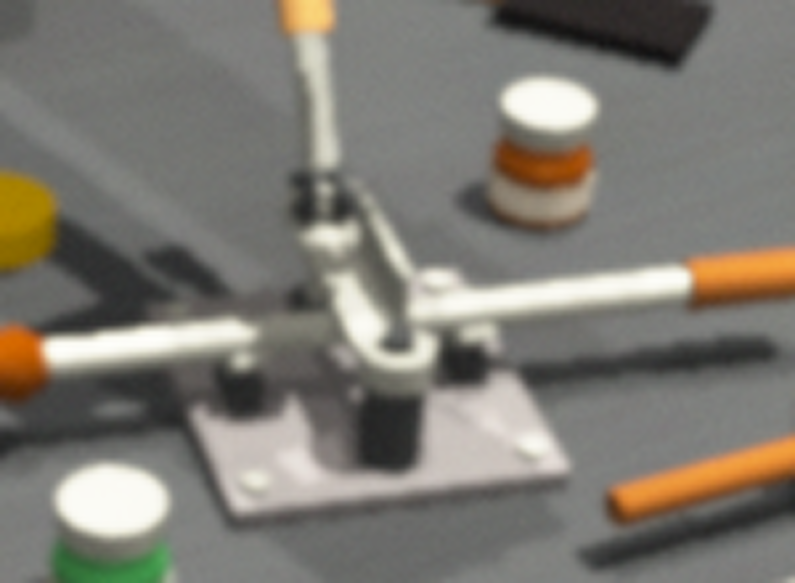

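View pics/top4.png

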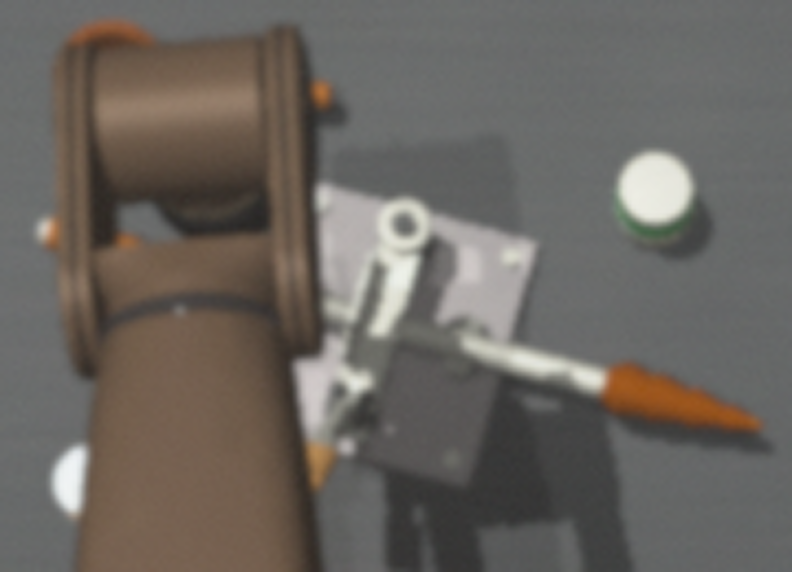

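View pics/wrist4.png

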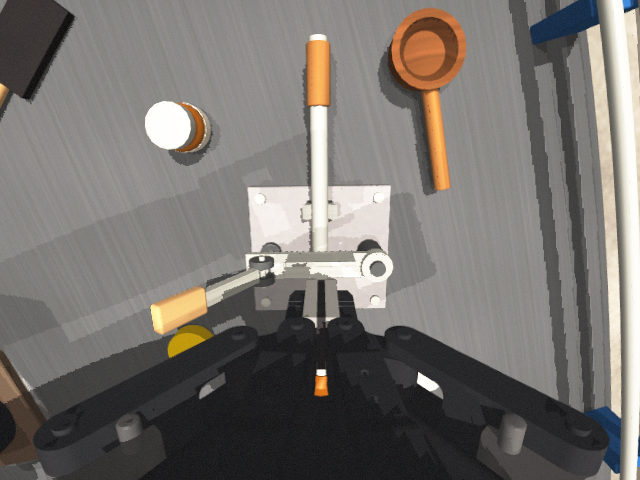

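The strap now lies square across the rod, and the wrist view shows it at (320,263) px, parallel to the plate edge, with the stud end at (262,265). Next is the lever.

>>> move_arm:
  commands:
    - [-0.018, 0.034, 0, -42, -17, 0, 255]
    - [-0.018, 0.034, 0, -84, -35, 0, 255]
    - [-0.018, 0.034, 0, -84, -35, -45, 255]
    - [-0.018, 0.034, 0, -84, -35, -86, 255]
    - [-0.018, 0.034, 0, -96, -32, -96, 255]
    - [-0.018, 0.034, 0, -108, -28, -105, 255]
    - [-0.018, 0.034, 0, -115, -26, -109, 255]
    - [-0.018, 0.034, 0, -122, -24, -115, 255]
    - [-0.018, 0.034, 0, -129, -22, -122, 255]
    - [-0.018, 0.034, 0, -135, -21, -129, 255]

```text
time: 7.25
eef_pos: [0.4576, 0.14, 0.1302]
tcp_rot: [0.1, 0.705, -0.102, 0.695]
contact_force: [3.2, 0.5, 1.1]
opening: 0.001
```

```bash
python3 plan2.py; python3 - <<'E'
from h import *
from plant import eyes
c=eyes.read_camera("scene"); crop(c,280,120,220,165,3.6,"pics/scene5.png")
E
```

```text
T [0.45763089 0.13999447 0.13018684] az 73.54921248726086 F [3.15440967 0.50069011 1.11771286] t 7.25
tool x [-0.015 -0.001 -1.   ]
stand [ 55. -14.  51.]
0.986 [31. -7. 34.]
0.9 [24. -5. 30.]
0.8 [17. -3. 24.]
0.7 [10. -1. 18.]
0.6 [ 4.  1. 10.]
0.5 [-1.  2.  3.]
0.4 [-6.  3. -6.]
0.3 [ -9.   4. -14.]
0.2 [-12.   5. -23.]
0.1 [-14.   6. -33.]
0 [-15.   6. -42.]
-0.05 [-15.   6. -47.]
```

View pics/scene5.png

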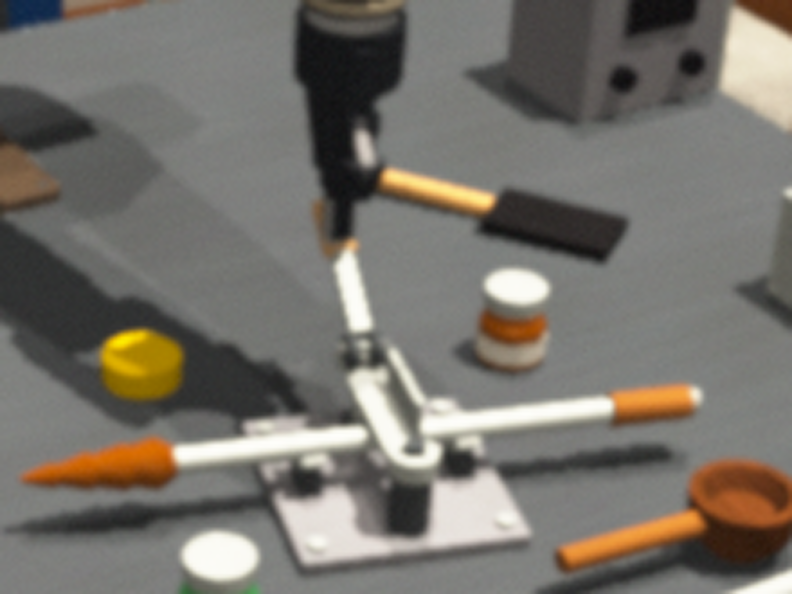

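>>> move_arm:
  commands:
    - [0, 0, 0, -3, 1, -2, 255]
    - [0, 0, 0, -6, 2, -8, 255]
    - [0, 0, 0, -9, 3, -16, 255]
    - [0, 0, 0, -12, 4, -25, 255]
    - [0, 0, 0, -14, 5, -34, 255]
    - [0, 0, 0, -15, 5, -42, 255]
    - [0, 0, 0, -15, 5, -46, 255]
    - [0, 0, 0, -15, 5, -48, 255]
    - [0, 0, 0, -15, 5, -48, 255]

```text
time: 8.2
eef_pos: [0.441, 0.1455, 0.0871]
tcp_rot: [0.099, 0.708, -0.103, 0.691]
contact_force: [-17.2, -4.2, 44.4]
opening: -0.002
```

```bash
python3 plan2.py; python3 - <<'E'
from h import *
from plant import eyes
c=eyes.read_camera("scene"); crop(c,280,120,220,165,3.6,"pics/scene6.png")
E
```

```text
T [0.44097364 0.14546937 0.08711689] az 73.61767672757182 F [-17.18034187  -4.20945631  44.35379778] t 8.2
tool x [-0.025 -0.002 -1.   ]
stand [ 71. -19.  94.]
0.986 [ 47. -12.  77.]
0.9 [ 41. -11.  73.]
0.8 [33. -8. 67.]
0.7 [27. -7. 61.]
0.6 [21. -5. 53.]
0.5 [15. -3. 46.]
0.4 [11. -2. 37.]
0.3 [ 7. -1. 29.]
0.2 [ 4. -0. 20.]
0.1 [ 2.  0. 10.]
0 [1. 0. 1.]
-0.05 [ 1.  1. -4.]
```

View pics/scene6.png

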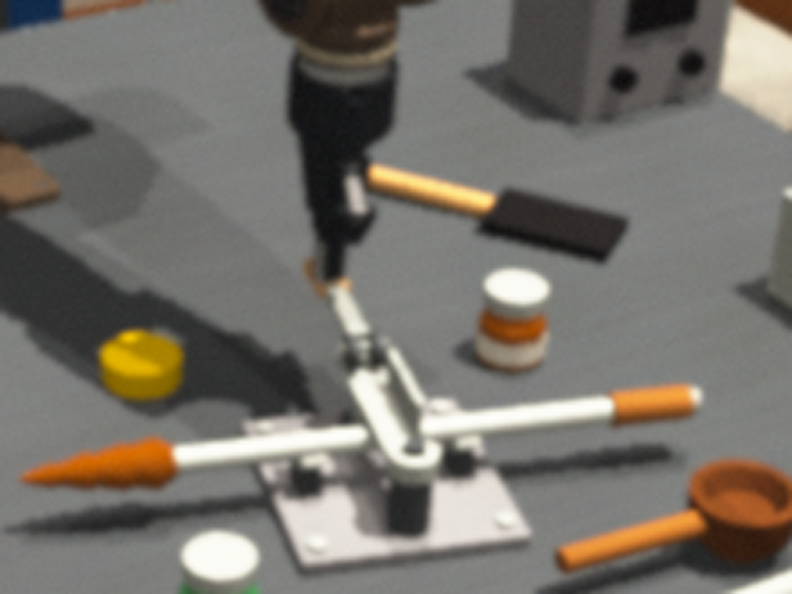

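At z = 0.087 the lever stopped with 44 N against it, which matches the expected 0.088 for flat. I'll lift straight off and retreat.

>>> move_arm:
  commands:
    - [0, 0, 0, 0, 0, 20, 255]
    - [0, 0, 0, 0, 0, 60, 255]
    - [0, 0, 0, 0, 0, 110, 255]
    - [0, 0, 0, 0, 0, 160, 255]
    - [0, 0, 0, 0, -50, 170, 255]
    - [0, 0, 0, 0, -100, 170, 255]
    - [0, 0, 0, 0, -150, 170, 255]
    - [0, 0, 0, 0, -200, 170, 255]
    - [0, 0, 0, 0, -250, 170, 255]
    - [0, 0, 0, 0, -300, 170, 255]
    - [0, 0, 0, 0, -300, 170, 255]

```text
time: 9.35
eef_pos: [0.4397, -0.1584, 0.2552]
tcp_rot: [0.102, 0.709, -0.105, 0.69]
contact_force: [-0.4, -0.3, 0.5]
opening: 0.002
```

```bash
python3 - <<'E'
from fit import *
from plant import eyes,readout
p=np.load("p.npy"); s=readout.get_state(); print(s["time"],s["contact_force"])
for n,x,y,w,h,k in (("scene",300,160,180,130,4.4),("top",170,150,180,130,4.4)):
    c=eyes.read_camera(n)
    if n=="top":
        cv2.imwrite("pics/topfull7.png",c["color"][:,:,::-1])
    print(n,"lever end/pivot/strap tip pred (crop)",[((proj(c,W(p,L))[0]-[x,y]+.5)*k-.5).round(0) for L in (lv(0,.12,0),[-.06,0,.082],st(0,.14,0,.066),st(0,.095,.014,.094),lv(.1,.12,0))])
    crop(c,x,y,w,h,k,f"pics/{n}7.png")
E
```

```text
9.35 [-0.38062679 -0.32624825  0.46244247]
scene lever end/pivot/strap tip pred (crop) [array([301., 146.]), array([357., 248.]), array([346., 254.]), array([395., 251.]), array([302., 129.])]
top lever end/pivot/strap tip pred (crop) [array([297., 584.]), array([351., 400.]), array([345., 434.]), array([339., 353.]), array([295., 582.])]
```

View pics/scene7.png

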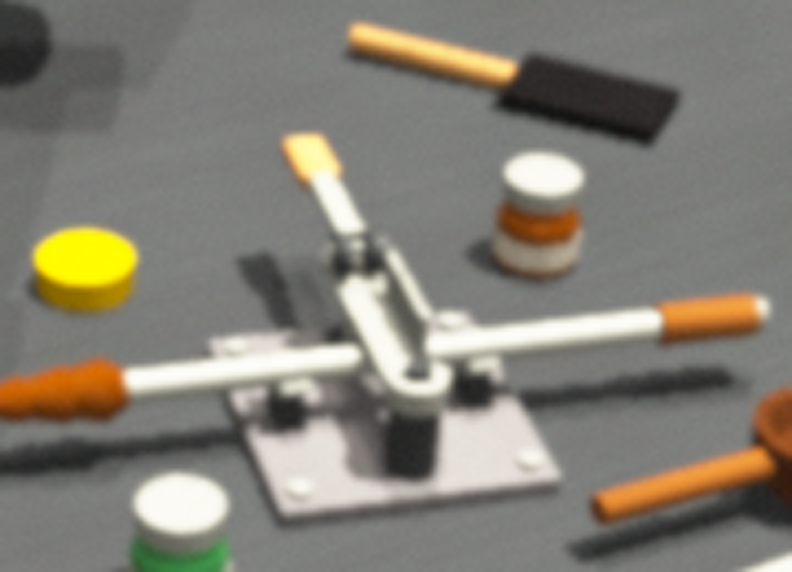

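View pics/top7.png

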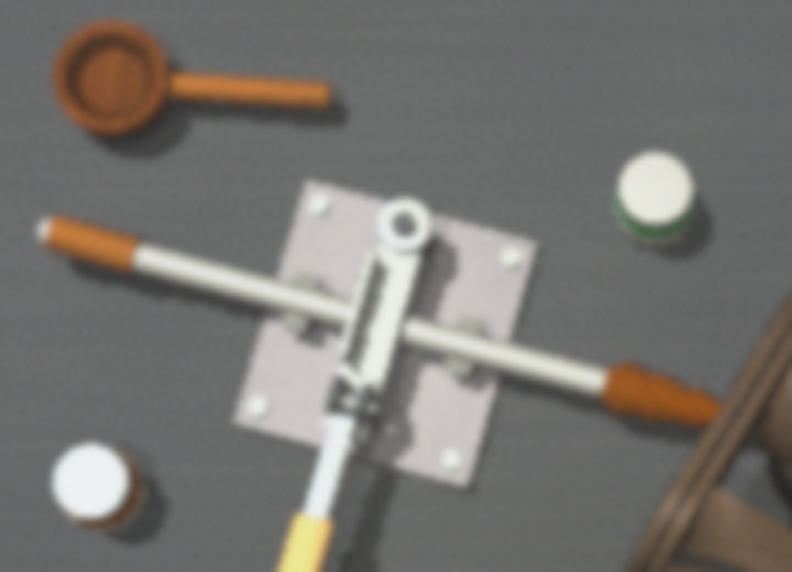

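View pics/topfull7.png

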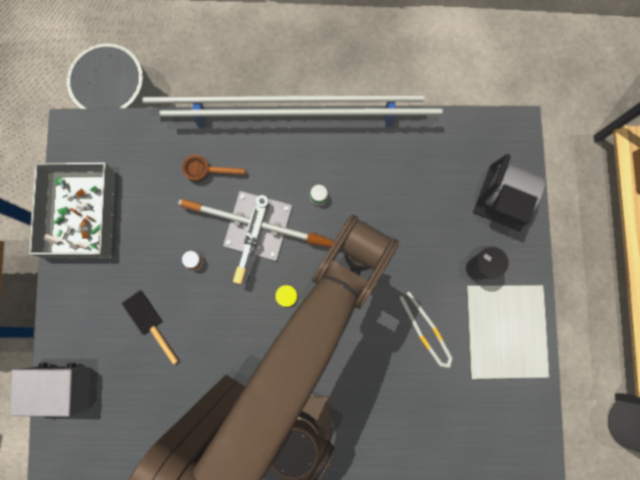

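The lever end shows at (305,134) px in the scene crop, as predicted for flat. The strap is square across the rod, and the rod and the bystanders sit at the same pixels as before. I'm handing in.

```bash
python3 -c "
from plant import ctrl
print(ctrl.sign_off())"
```

```text
the job is handed in; nothing more can be done
None
```

The strap is home against the stud and the cam lever is locked down flat. I handed the job in at about 9.5 s of the 51 s allowed; the sign-off reports no verdict.

- **Strap:** I pushed it closed with the shut fingers on its flange. It stopped dead: pressing harder, to about 20 N, moved it no further. The wrist and top pictures show it square across the rod with the stud in place.
- **Lever:** I then pushed it down until it stopped. The fingertip was at 87 mm height, against 88 mm expected for flat, with about 44 N upward force on the fingertip. The final picture puts the lever's end where a flat lever should be, within a couple of pixels.
- **Rod and bench:** The last pictures show the rod still in its rests. The jars, puck, block, paddle, jacks and tumbler look unmoved. In the last top view the arm hid only the tip of the glass tree.
- **Arm:** It stood clear of everything at hand-in, with no contact force. None of the checks failed or disagreed.

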